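Fit the tab collar on the hub spindle

ROBOT

A 6-joint arm with a two-finger parallel gripper is mounted at the origin on the work surface. World frame = base frame: x ahead of the robot, y to its left, z up, the work surface at z = 0. Lengths are in m, angles in degrees, forces in N, time in s.
With the tool pointing down it reaches from about 0.25 to 0.725 m from the base axis. Payload 9.7 kg.
Tool frame: the origin (TCP) lies at the very end of the fingers, on their centre line; the grasp point (between the pads) lies 19 mm behind it (bot.hold_point_z is the distance from the TCP to the grasp point, in m); z points along the fingers, y is the line along which they close (so a half turn about z gives the same grasp; the last joint's range is limited). The gripper opens to 85 mm and grips with 20 to 120 N. Pads are 22 mm wide; open, the fingers measure 114 mm over their backs; the gripper's body (76 mm by 85 mm) begins 54 mm behind the grasp point. The pads swing forward as they close: fully open they stand 13 mm farther back than shut.
Start: joints at [73.682, 4.979, 10.078, 95.1, 0, 90], TCP at [0.155, 0.528, 0.231] pointing down, gripper open.
Joint ranges: [-179.16, 179.16], [-48.56, 103.87], [-65.8, 70.77], [-126.05, 130.52], [-82.76, 87.17], [-180, 180]. Speed limits (degrees/s): [127.2, 127.2, 147.25, 180, 180, 180].

INTERFACE

Orientations are given as [roll, pitch, yaw] about the fixed x, y, z axes, in that order (R = Rz(yaw) Ry(pitch) Rx(roll)).
In Python, from workcell import bot gives the robot as it stands.
- The arm moves only by the tool play_rows, never from a script. Its argument "targets" is a list of rows, each an object with "grip": the closure in counts, from 0 (fully open) to 255 (shut); "linear": the shift along the world's x, y, z in cm, a list of three; "delta_rot": the turn, a rotation vector about the world's x, y, z in rad, a list of three. A call has 1 to 10 rows; each row is the pose to reach, as a shift and turn from the pose commanded when the call began; what a row does not reach only later rows make up. A row lasts 1/10 s, in which the tool goes at most 50 mm and 8.59 degrees, less where a joint would pass 70% of its speed; a pose out of reach is approached as far as the arm can. A call with a gripper value outside its range is refused whole. The fingers move at their own pace and stop on an object; "force" is the grip in N (left out, the last holds). Time passes only in rows, so rows that repeat a pose let the fingers close. It gives the time, the measured TCP pose, the force, the opening and the grip force at its end, in the units of the state.
- bot.get_obs(): the state, without advancing time (a new reading comes with each control period).
- bot.camera(name): name is "scene" or "top" or "wrist"; returns a dict with "color" (480x640x3 uint8, red, green, blue), "range_z" (480x640 float32, m along the optical axis (not along the pixel's ray), 0 where there is no reading), "fov_y" (degrees; the focal length in pixels is half the picture's height over the tangent of half this angle, whatever the lens; pixels are square), "cx", "cy" (the principal point, pixels), "world_to_cam" (4x4, takes a point from world to camera coordinates). Camera axes: x right, y up, looking along -z (the intrinsics and any distortion apply to the point x, -y, -z); pixel columns grow to the right and rows downward; lengths in m; the calibration is good to about 2 mm. A picture is of the moment at which its call begins.
- bot.job_done(): hands the job in; it is judged then, once.
Trained networks look in a picture, given as the dict that the camera call returned (one of the last four; its "shot" number tells which), for a name from the list of things; names that differ only in an ending like _2 or _b are one class to them, and where a whole thing is asked for, a point or a joint stands for the part that bears it (a point fixed in the world has none). Each returns a list of dicts, best first, with "conf" (0 to 1); they miss things now and then, are a little off and sometimes report something else, mostly with a low value. They report only what shows in the picture. A call takes as long as a camera call. They do not tell look-alikes from the thing itself.
- bot.search_frame(picture, target): "box" ([left, top, right, bottom] in pixels, round what is visible of it).
- bot.trace(picture, target): "pixels" (480x640 bool, what is visible of it) and "box" ([left, top, right, bottom] in pixels, round what is visible of it).
- bot.pinpoint(picture, target): "pixel" ([column, row] in pixels: a listed point, or the origin of a listed thing).
The state is a dict: "time": time; "q": joint angles; "qd": joint speeds; "joint_efforts": joint torques, N m; "ee_pos": TCP position; "tcp_rot": TCP orientation; "wrist_force": force on the tool from outside, world axes, zero at the start; "torque": the same for the moment, N m; "opening": finger opening in m; "grasp_force": force on a finger pad.
Only numpy, scipy, OpenCV 4.12 (cv2) and the standard library are available. Lean on these libraries where they do the work, as an engineer would, in place of code of your own. Each camera call takes 0.05 s, during which the arm holds its last target. There are 200 camera calls.

TASK

Pick the tab collar off the grooved fibreboard rest and slip it, tab down, over the nose of the hub spindle. Turn it gently on the spindle until its tab drops into the keyway and the collar sits flush on the shoulder, then let go. Never force it down or round, do not squeeze or lean on the spindle, and leave the other things on the bench where they are.

Things in the scene. Friction and masses are not known exactly. Their poses are not given: they have to be found in the camera images.
- collar: tab collar to fit: plain aluminium ring, outer diameter 50 mm, bore 28.4 mm, 22 mm high, 150 to 290 g, with one square tab. Origin at the centre of the ring's underside, z up along the bore, +x through the tab. Starts flat on the rest with its tab hanging in the groove. Grip it by the rim across the tab (fingers closing along its y), over its upper 17 mm
- tab (a point): middle of the underside of the collar's tab (about), 29 mm from the collar's axis along its +x, 7 mm below the ring's underside; turns with the collar. The tab is 8 mm wide (y), runs from radius 17 to 33 mm, so stands 8 mm out beyond the rim and is seen from above, and rises 6 mm up the rim's outside
- rest: fixed rest of brown fibreboard, 110 (x) by 90 (y) by 22 mm high, with a groove 20 mm wide and 12 mm deep along its x axis in which the collar's tab hangs; the collar lies on top near the middle, its tab towards the rest's +x. Origin at the centre of its underside
- spindle_stand: fixed stand: dark steel plate 100 by 100 by 12 mm with a round boss, carrying an upright bright steel shaft at its centre, brake locked (it does not turn). Origin at the centre of the plate's underside; its axes do not turn with the keyway. Light pushing of 4 to 12 N is enough; over 50 N between collar and stand, or fingers and stand, counts as forcing
- shoulder (a point): on the shaft's axis at the height of its flat shoulder, 60 mm above the table, where the seated collar's origin belongs; axes are the stand's. The shoulder is the top of a journal of diameter 56 mm. Off the keyway, the tab rides on the shoulder and the collar's underside stands 7 mm too high; over the keyway (within about 0.05 rad) it drops
- nose_tip (a point): top of the shaft's nose, on its axis: diameter 26 mm, rising 46 mm above the shoulder, the last 7 mm tapered to diameter 17 mm; axes are the stand's. One keyway, 10.5 mm wide and 11 mm deep, is cut in the shoulder from the nose out through the journal's side, within 0.6 rad either side of the stand's +x; its angle is not measured: see it, or find it by feel
- plain_ring: bystander: a plain aluminium ring like the collar but without a tab, outer diameter 50 mm, 22 mm high; origin at the centre of its underside. Leave it
- axle_nut: bystander: a steel hexagon nut about 36 mm across flats, 16 mm high; origin at the centre of its underside. Leave it
- filler_tin: bystander: an upright pale closed tin, diameter 66 mm, 75 mm high; origin at the centre of its underside. Leave it
- screwdriver: bystander: a screwdriver lying down, about 200 mm long along its own x axis, under 35 mm high. Leave it
- drill: bystander: a cordless drill lying on its side, its barrel along its own x axis (about 210 mm), battery 170 mm to its +y, under 56 mm high; origin on the table under the barrel. Leave it
- terminal_cup: bystander: a round black speaker terminal, diameter 72 mm, 38 mm high over its two brass posts; origin at the centre of its underside. Leave it
There are look-alikes about, which are no part of the job. What is shaped like the collar but blue is not meant.

How it is judged (in metres and radians):
On the way, in this order (a step that is already met when the one before it is completed fails the run):
1. the collar is threaded over the nose, level, not yet seated (horizontal distance between collar and shoulder below 0.005 m and z of collar in the frame of shoulder between 0.004 and 0.034 m and angle between collar's own z axis and vertical below 0.2 rad), for 0.1 s.
2. the tab has dropped into the keyway (horizontal distance between collar and shoulder below 0.004 m and z of collar in the frame of shoulder below 0.002 m), for 0.1 s.
At the end, for the whole second after the job is handed in: The collar is on the spindle, its tab down in the keyway: its underside within 2 mm of the shoulder, centred within 4 mm, level within 0.07 rad, at rest and released (all of step 2 and z of collar in the frame of shoulder above -0.003 m and angle between tab's own z axis and vertical below 0.07 rad and height (world z) of tab below 0.056 m and contact force between the fingers and collar below 0.1 N and linear speed of collar below 0.01 m/s); the robot touches nothing.
It fails at once if the collar is forced against the stand (over 50 N) (contact force between collar and spindle_stand above 50 N).
It fails at once if the gripper leans on or squeezes the spindle (over 50 N) (contact force between the fingers and spindle_stand above 50 N).
It fails at once if one of the other things on the bench is moved more than 30 mm (distance of any of plain_ring, axle_nut, filler_tin, screwdriver, drill, terminal_cup from where it was at the start of the episode above 0.03 m).
It also fails if it takes over 64 s, if anything falls off the work surface, if the arm or the gripper's body presses on something with over 40 N, if the wrist force passes 120 N, or if a joint passes its speed limit or range.

## Working session

There is one attempt and no reset: what is moved stays moved. The work goes in short steps, Python scripts to look and compute and a tool call to move; the robot and the scene stay as the last step left them, time stands still between calls to the robot, and variables do not carry over. Pictures are saved under pics/ and viewed, at most 10 in all, crops included, and the job is handed in when it is done.

Besides the shell and the picture viewer there is one more tool, called by a JSON object that holds its "op" and its "data". play_rows: Moves the arm, as the interface text tells. Its arguments: {"type":"object","properties":{"targets":{"type":"array","items":{"type":"object","properties":{"grip":{"type":"number"},"linear":{"type":"array","items":{"type":"number"}},"delta_rot":{"type":"array","items":{"type":"number"}}}}},"force":{"type":"number"}},"required":["targets"]}

```bash
mkdir -p pics
cat > h.py <<'E'
import numpy as np, cv2
from workcell import bot
def f(p): return 240/np.tan(np.radians(p["fov_y"])/2)
def cloud(p):
    d=p["range_z"]; F=f(p); v,u=np.mgrid[0:480,0:640]
    c=np.stack([(u-p["cx"])/F*d,-(v-p["cy"])/F*d,-d,np.ones_like(d)],-1)
    return (c@np.linalg.inv(p["world_to_cam"]).T)[...,:3]
def ray(p,px,z):
    F=f(p);T=np.linalg.inv(p["world_to_cam"]);r=T[:3,:3]@np.array([(px[0]-p["cx"])/F,-(px[1]-p["cy"])/F,-1]);o=T[:3,3]
    return o+r*(z-o[2])/r[2]
def save(p,n,crop=None,s=1):
    im=p["color"][...,::-1]
    if crop: im=im[crop[1]:crop[3],crop[0]:crop[2]]
    cv2.imwrite("pics/"+n,cv2.resize(im,None,fx=s,fy=s,interpolation=cv2.INTER_CUBIC))
E
python3 - <<'E'
from h import *
ps={n:bot.camera(n) for n in("top","scene")}
cv2.imwrite("pics/a.png",cv2.resize(np.hstack([ps[n]["color"] for n in ps])[...,::-1],(800,300)))
save(ps["top"],"top.png",None,1.25)
p=ps["top"];C=cloud(p)
print(p.keys(),{k:p[k] for k in p if k not in("color","range_z")})
for t in["collar","tab","rest","spindle_stand","shoulder","nose_tip","plain_ring","filler_tin"]:
    for r in bot.pinpoint(p,t)[:3]:
        u,v=map(int,r["pixel"]);print(t,r["conf"],r["pixel"],C[v,u].round(3))
print(bot.get_obs())
E
```

```text
dict_keys(['color', 'range_z', 'fov_y', 'cx', 'cy', 'world_to_cam', 'shot']) {'fov_y': 50.83396279318718, 'cx': 314.30064803732074, 'cy': 243.40592257054988, 'world_to_cam': array([[-0.00279968, -0.99998171, -0.00536187, -0.00219126],
       [ 0.9862562 , -0.00364696,  0.16518294, -0.55884553],
       [-0.16519947, -0.00482572,  0.98624837, -0.93803881],
       [ 0.        ,  0.        ,  0.        ,  1.        ]]), 'shot': 1}
collar 0.98 [451.6, 290.0] [ 0.471 -0.278 -0.001]
collar 0.83 [387.2, 218.1] [ 0.62  -0.154 -0.002]
collar 0.76 [390.4, 274.5] [ 0.502 -0.155  0.011]
tab 0.9 [390.6, 207.5] [ 0.639 -0.158  0.015]
rest 0.84 [393.3, 278.5] [ 0.495 -0.161  0.008]
spindle_stand 0.85 [213.2, 239.5] [0.565 0.189 0.068]
shoulder 0.79 [212.1, 236.2] [0.568 0.188 0.083]
nose_tip 0.98 [205.8, 229.2] [0.578 0.198 0.1  ]
nose_tip 0.56 [214.3, 240.5] [0.564 0.19  0.057]
plain_ring 0.92 [314.7, 265.1] [ 0.522 -0.003 -0.   ]
filler_tin 0.86 [294.2, 151.9] [0.737 0.035 0.075]
{'time': 0.5, 'q': array([7.36831209e+01, 4.98016004e+00, 1.00760938e+01, 9.50990811e+01,
       1.62284382e-03, 8.99995619e+01]), 'qd': array([-0.11769214,  0.05391745, -0.01817891,  0.03553498, -0.1606049 ,
       -0.06057758]), 'joint_efforts': array([-3.69518864e-03, -5.19652426e+01,  4.64539504e+01,  2.06994002e-03,
       -1.55006887e-04,  1.25947568e-05]), 'ee_pos': array([0.15451121, 0.52783862, 0.23125304]), 'tcp_rot': array([-1.79996853e+02, -1.62286788e-03,  1.63683559e+02]), 'wrist_force': array([-0.3857709 , -0.45212805, -0.10910099]), 'torque': array([ 0.00281659, -0.00793636, -0.02668278]), 'grasp_force': 0.0, 'opening': 0.08536724104331483}
```

View pics/top.png

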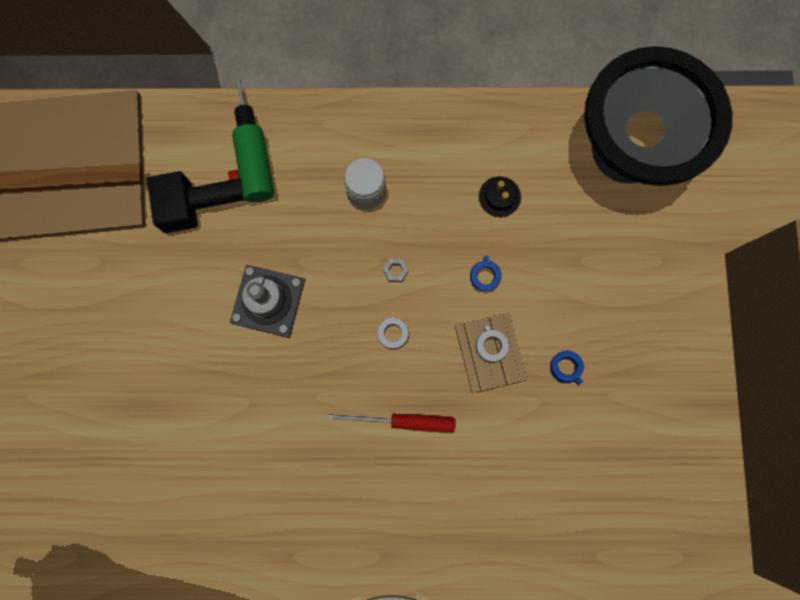

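View pics/a.png

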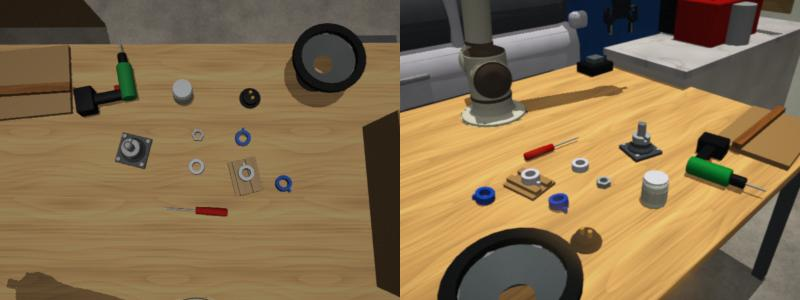

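The top view shows the grey collar on the rest at about (393,276) in full-size pixels, with its tab pointing up (+x) and slightly left. The stand is at (213,238), with a keyway notch visible at about (211,224). Two blue look-alikes are at (389,220) and (454,293). The plain ring is at (314,266).

Run:
```python
from h import *
p=bot.camera("top");C=cloud(p)
hsv=cv2.cvtColor(p["color"],cv2.COLOR_RGB2HSV)
box=np.zeros((480,640),bool);box[245:320,360:425]=1
m=box&(hsv[...,1]<60)&(hsv[...,2]>90)
v,u=np.nonzero(m);print("grey",m.sum(),u.min(),u.max(),v.min(),v.max())
top=m&(abs(C[...,2]-.044)<.006);P=C[top];print(top.sum(),np.median(P[:,2]))
(c,r)=cv2.minEnclosingCircle(P[:,:2].astype(np.float32));print("ring",c,r)
tb=m&(C[...,2]<.036);print("low",C[tb].round(3).tolist()[:25])
rr=(C[...,2]>.014)&(C[...,2]<.03)&box;print("rest",cv2.minAreaRect(C[rr][:,:2].astype(np.float32)), np.median(C[rr][:,2]))
box=np.zeros((480,640),bool);box[200:275,175:250]=1
s=box&(C[...,2]>.006)&(C[...,2]<.016);print("plate",cv2.minAreaRect(C[s][:,:2].astype(np.float32)))
for a,b in((.1,.112),(.055,.065)):
    s=box&(C[...,2]>a)&(C[...,2]<b);print(s.sum(),cv2.minEnclosingCircle(C[s][:,:2].astype(np.float32)),np.median(C[s],0))
save(p,"c.png",(170,195,255,280),7)
```

```text
grey 397 381 406 260 289
351 0.044026697006389504
ring (0.49510809779167175, -0.157478928565979) 0.025033093988895416
low [[0.531, -0.156, 0.007], [0.53, -0.158, 0.011], [0.529, -0.15, 0.009], [0.526, -0.149, 0.029], [0.527, -0.152, 0.024], [0.526, -0.153, 0.03], [0.526, -0.155, 0.03], [0.525, -0.149, 0.018], [0.524, -0.149, 0.029], [0.524, -0.151, 0.032], [0.524, -0.153, 0.029], [0.524, -0.155, 0.03], [0.527, -0.16, 0.008], [0.522, -0.149, 0.027], [0.522, -0.151, 0.03], [0.523, -0.153, 0.025], [0.522, -0.155, 0.027], [0.522, -0.156, 0.032], [0.524, -0.162, 0.01], [0.523, -0.162, 0.021], [0.521, -0.15, 0.024], [0.52, -0.151, 0.032], [0.521, -0.17, 0.022], [0.52, -0.15, 0.01], [0.513, -0.14, 0.022]]
rest ((0.4869202971458435, -0.15914174914360046), (0.10958825051784515, 0.08539026230573654), 13.198917388916016) 0.022368922363562804
plate ((0.5647004842758179, 0.2087031453847885), (0.11382164806127548, 0.11943450570106506), 76.83353424072266)
99 ((0.5720427632331848, 0.2002074122428894), 0.012782514095306396) [0.57000915 0.19969409 0.10213181]
420 ((0.572364866733551, 0.200402170419693), 0.028584318235516548) [0.56415189 0.19611711 0.06038212]
```

View pics/c.png

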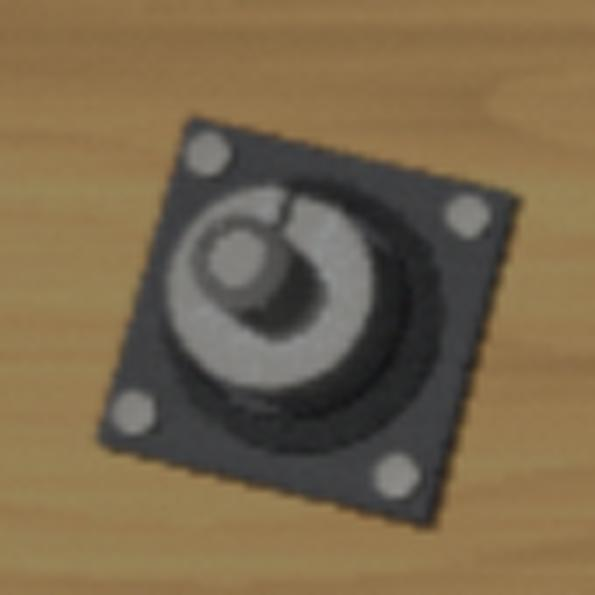

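The keyway shows as a dark slot at crop (285,205), about 10° clockwise of world +x. I'll pass over the stand for a wrist picture before picking the collar.

{"op": "play_rows", "data": {"targets": [{"grip":0,"linear":[34,-33,6],"delta_rot":[0,0,-1.5]},{"grip":0,"linear":[34,-33,6],"delta_rot":[0,0,-1.5]},{"grip":0,"linear":[34,-33,6],"delta_rot":[0,0,-1.5]},{"grip":0,"linear":[34,-33,6],"delta_rot":[0,0,-1.5]},{"grip":0,"linear":[34,-33,6],"delta_rot":[0,0,-1.5]},{"grip":0,"linear":[34,-33,6],"delta_rot":[0,0,-1.5]},{"grip":0,"linear":[34,-33,6],"delta_rot":[0,0,-1.5]},{"grip":0,"linear":[34,-33,6],"delta_rot":[0,0,-1.5]},{"grip":0,"linear":[34,-33,6],"delta_rot":[0,0,-1.5]},{"grip":0,"linear":[34,-33,6],"delta_rot":[0,0,-1.5]}]}}

```text
time: 1.55
ee_pos: [0.4965, 0.1952, 0.2915]
tcp_rot: [180.0, 0.0, 77.3]
wrist_force: [0.4, 1.2, 1.2]
opening: 0.0853
grasp_force: 0.0
```

{"op": "play_rows", "data": {"targets": [{"grip":0,"linear":[0,0,0],"delta_rot":[0,0,-1.5]},{"grip":0,"linear":[0,0,0],"delta_rot":[0,0,-1.5]},{"grip":0,"linear":[0,0,0],"delta_rot":[0,0,-1.5]},{"grip":0,"linear":[0,0,0],"delta_rot":[0,0,-1.5]},{"grip":0,"linear":[0,0,0],"delta_rot":[0,0,-1.5]},{"grip":0,"linear":[0,0,0],"delta_rot":[0,0,-1.5]},{"grip":0,"linear":[0,0,0],"delta_rot":[0,0,-1.5]},{"grip":0,"linear":[0,0,0],"delta_rot":[0,0,-1.5]},{"grip":0,"linear":[0,0,0],"delta_rot":[0,0,-1.5]},{"grip":0,"linear":[0,0,0],"delta_rot":[0,0,-1.5]}]}}

```text
time: 2.55
ee_pos: [0.5094, 0.1126, 0.2913]
tcp_rot: [-174.2, 0.6, 9.4]
wrist_force: [0.6, -0.3, -0.3]
opening: 0.0857
grasp_force: 0.0
```

Run:
```python
from h import *
p=bot.camera("wrist");save(p,"w1.png");o=bot.get_obs();print(o["ee_pos"],o["tcp_rot"],o["q"],o["time"])
C=cloud(p);print("campos",np.linalg.inv(p["world_to_cam"])[:3,3])
for a,b in((.1,.112),(.055,.065),(.08,.09)):
    s=(C[...,2]>a)&(C[...,2]<b)&(np.hypot(C[...,0]-.572,C[...,1]-.2)<.05)
    if s.sum()>5: print(s.sum(),cv2.minEnclosingCircle(C[s][:,:2].astype(np.float32)),np.median(C[s],0))
```

```text
[0.50942087 0.11039547 0.29142026] [-174.26615643    0.57962739    9.15197431] [  9.09627432   3.26700263  14.88680682 102.20502385   5.73327738
 179.94402285] 2.6
campos [0.5795967  0.10967275 0.43348633]
447 ((0.5720379948616028, 0.20019026100635529), 0.013066980987787247) [0.57210685 0.1988861  0.10193431]
1348 ((0.5720466375350952, 0.20029571652412415), 0.028353838250041008) [0.57088408 0.19352857 0.06098605]
50 ((0.5726578831672668, 0.19549794495105743), 0.012079649604856968) [0.57350526 0.18885776 0.08471155]
```

View pics/w1.png

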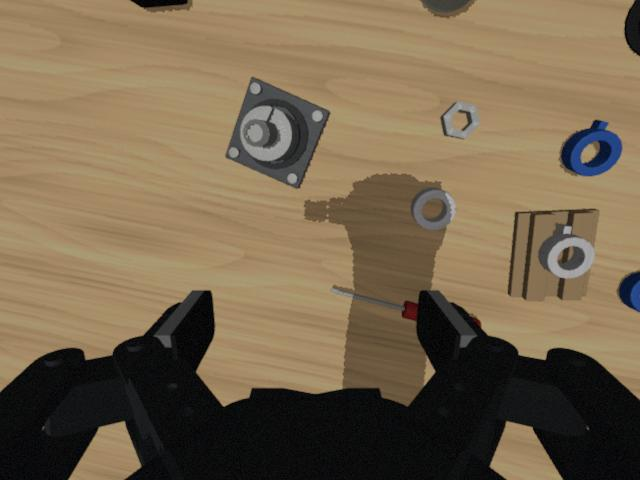

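Joint 6 reached its limit, because yaw = q1 − q6 + 180. I'll use the half-turn-equivalent grasp at yaw of about 193° (about 170° at the spindle). The wrist view shows the keyway at (272,113) on the stand, and the collar at (570,256) with its tab upward.

{"op": "play_rows", "data": {"targets": [{"grip":0,"linear":[0,0,0],"delta_rot":[0,0,1.5]},{"grip":0,"linear":[0,0,0],"delta_rot":[0,0,1.5]},{"grip":0,"linear":[-3,-35,0],"delta_rot":[0,0,1.5]},{"grip":0,"linear":[-3,-35,0],"delta_rot":[0,0,1.5]},{"grip":0,"linear":[-3,-35,0],"delta_rot":[0,0,1.5]},{"grip":0,"linear":[-3,-35,0],"delta_rot":[0,0,1.5]},{"grip":0,"linear":[-3,-35,0],"delta_rot":[0,0,1.5]},{"grip":0,"linear":[-3,-35,0],"delta_rot":[0,0,1.5]},{"grip":0,"linear":[-3,-35,0],"delta_rot":[0,0,1.5]},{"grip":0,"linear":[-3,-35,0],"delta_rot":[0,0,1.5]}]}}

```text
time: 3.6
ee_pos: [0.4786, -0.2395, 0.291]
tcp_rot: [-174.3, 0.6, 91.6]
wrist_force: [-0.2, 0.1, 0.6]
opening: 0.0855
grasp_force: 0.0
```

```bash
cat >> h.py <<'E'
from scipy.spatial.transform import Rotation as R
def plan(pos,yaw):
    o=bot.get_obs();A=R.from_euler("xyz",o["tcp_rot"],degrees=True);B=R.from_euler("xyz",[180,0,yaw],degrees=True)
    print("t",o["time"],"cm",((np.array(pos)-o["ee_pos"])*100).round(2),"rot",(B*A.inv()).as_rotvec().round(4),"pos",o["ee_pos"].round(4),o["tcp_rot"].round(2),"F",o["wrist_force"].round(2),o["torque"].round(3),"q6",o["q"][5].round(1),o["opening"])
E
python3 -c "
from h import *
plan([.495,-.1575,.2],193)"
```

```text
t 3.6 cm [ 1.64  8.2  -9.1 ] rot [ 0.0975 -0.0606  1.7681] pos [ 0.4786 -0.2395  0.291 ] [-174.28    0.58   91.63] F [-0.18  0.15  0.6 ] [ 0.028 -0.105  0.023] q6 63.6 0.08554627160049547
```

{"op": "play_rows", "data": {"targets": [{"grip":0,"linear":[1.6,8.2,-6],"delta_rot":[0.0975,-0.0606,1.768]},{"grip":0,"linear":[1.6,8.2,-6],"delta_rot":[0.0975,-0.0606,1.768]},{"grip":0,"linear":[1.6,8.2,-6],"delta_rot":[0.0975,-0.0606,1.768]},{"grip":0,"linear":[1.6,8.2,-6],"delta_rot":[0.0975,-0.0606,1.768]},{"grip":0,"linear":[1.6,8.2,-6],"delta_rot":[0.0975,-0.0606,1.768]},{"grip":0,"linear":[1.6,8.2,-6],"delta_rot":[0.0975,-0.0606,1.768]},{"grip":0,"linear":[1.6,8.2,-6],"delta_rot":[0.0975,-0.0606,1.768]},{"grip":0,"linear":[1.6,8.2,-6],"delta_rot":[0.0975,-0.0606,1.768]},{"grip":0,"linear":[1.6,8.2,-6],"delta_rot":[0.0975,-0.0606,1.768]},{"grip":0,"linear":[1.6,8.2,-6],"delta_rot":[0.0975,-0.0606,1.768]}]}}

```text
time: 4.6
ee_pos: [0.4953, -0.1543, 0.2315]
tcp_rot: [-179.2, -0.6, 177.6]
wrist_force: [-0.6, 0.5, 0.6]
opening: 0.0853
grasp_force: 0.0
```

{"op": "play_rows", "data": {"targets": [{"grip":0,"linear":[0,0,0],"delta_rot":[0,0,0.24]},{"grip":0,"linear":[0,0,0],"delta_rot":[0,0,0.24]},{"grip":0,"linear":[0,0,0],"delta_rot":[0,0,0.24]}]}}

```text
time: 4.9
ee_pos: [0.4953, -0.1543, 0.2315]
tcp_rot: [-179.2, -0.6, -168.9]
wrist_force: [0.2, -0.0, -0.3]
opening: 0.0854
grasp_force: 0.0
```

Run:
```python
from h import *
p=bot.camera("wrist");save(p,"w2.png");C=cloud(p)
hsv=cv2.cvtColor(p["color"],cv2.COLOR_RGB2HSV)
n=(np.hypot(C[...,0]-.495,C[...,1]+.1575)<.05)&(hsv[...,1]<60)
t=n&(abs(C[...,2]-.044)<.004);print(t.sum(),cv2.minEnclosingCircle(C[t][:,:2].astype(np.float32)),np.median(C[t],0))
tb=n&(abs(C[...,2]-.028)<.003);P=C[tb];P=P[np.hypot(P[:,0]-.495,P[:,1]+.1575)>.026];print(len(P),P.min(0),P.max(0),np.median(P,0))
plan([.495,-.1575,.025],193)
```

```text
1311 ((0.49541863799095154, -0.15699394047260284), 0.025009391829371452) [ 0.49412127 -0.15732348  0.04482264]
27 [ 0.52246665 -0.15576735  0.02786797] [ 0.52745727 -0.14781541  0.03052061] [ 0.52534605 -0.15203388  0.02918737]
t 4.95 cm [ -0.03  -0.32 -20.64] rot [ 0.0155 -0.0083  0.0371] pos [ 0.4953 -0.1543  0.2314] [-179.23   -0.65 -169.13] F [-0.15 -0.73 -0.48] [ 0.009 -0.003  0.028] q6 -27.6 0.08498509449603876
```

View pics/w2.png

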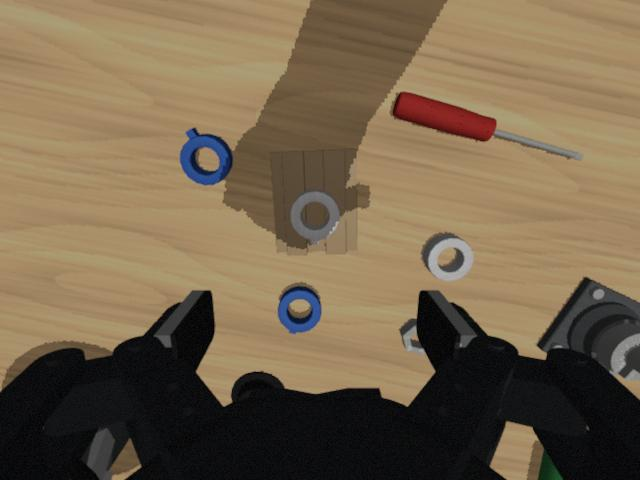

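The collar centre is at (0.4953, −0.157) with its top at 44 mm, and the tab yaw is about 10°. The wrist view shows clear finger paths on both sides, so I'll descend.

{"op": "play_rows", "data": {"targets": [{"grip":0,"linear":[0,-0.27,-4],"delta_rot":[0.0155,-0.0083,0]},{"grip":0,"linear":[0,-0.27,-8],"delta_rot":[0.0155,-0.0083,0]},{"grip":0,"linear":[0,-0.27,-12],"delta_rot":[0.0155,-0.0083,0]},{"grip":0,"linear":[0,-0.27,-16],"delta_rot":[0.0155,-0.0083,0]},{"grip":0,"linear":[0,-0.27,-18],"delta_rot":[0.0155,-0.0083,0]},{"grip":0,"linear":[0,-0.27,-19.5],"delta_rot":[0.0155,-0.0083,0]},{"grip":0,"linear":[0,-0.27,-20.5],"delta_rot":[0.0155,-0.0083,0]},{"grip":0,"linear":[0,-0.27,-20.5],"delta_rot":[0.0155,-0.0083,0]}]}}

```text
time: 5.75
ee_pos: [0.495, -0.1571, 0.0258]
tcp_rot: [180.0, -0.1, -169.1]
wrist_force: [-0.0, 0.2, 0.7]
opening: 0.0852
grasp_force: 0.0
```

{"op": "play_rows", "data": {"targets": [{"grip":150,"linear":[0,0,0],"delta_rot":[0,0,0]},{"grip":200,"linear":[0,0,0],"delta_rot":[0,0,0]},{"grip":200,"linear":[0,0,0],"delta_rot":[0,0,0]},{"grip":200,"linear":[0,0,0],"delta_rot":[0,0,0]},{"grip":200,"linear":[0,0,0],"delta_rot":[0,0,0]},{"grip":200,"linear":[0,0,0],"delta_rot":[0,0,0]},{"grip":200,"linear":[0,0,0],"delta_rot":[0,0,0]},{"grip":200,"linear":[0,0,0],"delta_rot":[0,0,0]}], "force": 35}}

```text
time: 6.55
ee_pos: [0.496, -0.1575, 0.028]
tcp_rot: [-180.0, 0.1, -169.0]
wrist_force: [-1.8, 0.6, 5.9]
opening: 0.049
grasp_force: 35.4
```

```bash
python3 -c "
from h import *
print(bot.get_obs()['grasp_force'])
plan([.495,-.157,.2],191)"
```

```text
35.39714366197586
t 6.55 cm [-0.1   0.05 17.2 ] rot [0.0005 0.0018 0.0006] pos [ 0.496  -0.1575  0.028 ] [-1.7995e+02  1.0000e-01 -1.6904e+02] F [-1.84  0.6   5.85] [0.066 0.395 0.028] q6 -28.6 0.04904418428114209
```

The wrist reads +6 N, so the fingertips probably touched the rest as they swung forward. I'll re-grip slightly higher.

{"op": "play_rows", "data": {"targets": [{"grip":100,"linear":[0,0,0],"delta_rot":[0,0,0]},{"grip":100,"linear":[0,0,0],"delta_rot":[0,0,0]},{"grip":60,"linear":[0,0,0],"delta_rot":[0,0,0]},{"grip":60,"linear":[0,0,0.4],"delta_rot":[0,0,0]},{"grip":60,"linear":[0,0,0.4],"delta_rot":[0,0,0]}], "force": 35}}

```text
time: 7.05
ee_pos: [0.4954, -0.1573, 0.0309]
tcp_rot: [180.0, 0.0, -169.0]
wrist_force: [-0.6, -0.7, 0.3]
opening: 0.0652
grasp_force: 0.0
```

{"op": "play_rows", "data": {"targets": [{"grip":150,"linear":[0,0,0],"delta_rot":[0,0,0]},{"grip":200,"linear":[0,0,0],"delta_rot":[0,0,0]},{"grip":200,"linear":[0,0,0],"delta_rot":[0,0,0]},{"grip":200,"linear":[0,0,0],"delta_rot":[0,0,0]},{"grip":200,"linear":[0,0,0],"delta_rot":[0,0,0]},{"grip":200,"linear":[0,0,0],"delta_rot":[0,0,0]}], "force": 35}}

```text
time: 7.65
ee_pos: [0.4954, -0.1573, 0.031]
tcp_rot: [-180.0, 0.0, -169.0]
wrist_force: [-2.9, -0.4, 5.2]
opening: 0.0487
grasp_force: 35.4
```

{"op": "play_rows", "data": {"targets": [{"grip":200,"linear":[0,0,1],"delta_rot":[0,0,0]},{"grip":200,"linear":[0,0,3],"delta_rot":[0,0,0]},{"grip":200,"linear":[0,0,7],"delta_rot":[0,0,0]},{"grip":200,"linear":[0,0,11],"delta_rot":[0,0,0]},{"grip":200,"linear":[0,0,14],"delta_rot":[0,0,0]},{"grip":200,"linear":[0,0,16],"delta_rot":[0,0,0]},{"grip":200,"linear":[0,0,16],"delta_rot":[0,0,0]},{"grip":200,"linear":[0,0,16],"delta_rot":[0,0,0]}]}}

```text
time: 8.45
ee_pos: [0.4951, -0.1571, 0.1898]
tcp_rot: [180.0, -0.0, -169.0]
wrist_force: [-0.6, 0.2, -2.7]
opening: 0.0487
grasp_force: 37.1
```

Run:
```python
from h import *
plan([.572,.2002,.19],170)
p=bot.camera("wrist");s=bot.camera("scene");t=bot.camera("top")
cv2.imwrite("pics/d.png",np.hstack([cv2.resize(p["color"],(400,300)),cv2.resize(t["color"][170:350,270:510],(400,300))])[...,::-1])
for q in(p,s,t): print([(r["conf"],r["pixel"]) for r in bot.pinpoint(q,"tab")[:3]])
for q in(p,s,t):
    C=cloud(q);o=bot.get_obs()["ee_pos"]
    hsv=cv2.cvtColor(q["color"],cv2.COLOR_RGB2HSV)
    m=(np.hypot(C[...,0]-o[0],C[...,1]-o[1])<.045)&(abs(C[...,2]-o[2])<.035)&(hsv[...,2]>70);P=C[m]
    print(len(P),P.min(0) if len(P) else "",P.max(0) if len(P) else "")
```

```text
t 8.45 cm [7.690e+00 3.573e+01 2.000e-02] rot [-0.0005 -0.0007 -0.3661] pos [ 0.4951 -0.1571  0.1898] [ 1.7997e+02 -4.0000e-02 -1.6903e+02] F [-0.58  0.21 -2.72] [-0.012  0.057  0.032] q6 -28.6 0.048661716010531035
[(0.58, [315.4, 335.7]), (0.55, [178.6, 128.6])]
[(0.88, [119.8, 319.3]), (0.84, [266.4, 339.2]), (0.71, [210.2, 213.3])]
[(0.87, [390.0, 207.6])]
9283 [ 0.47003749 -0.18938649  0.17454737] [ 0.52014    -0.12085633  0.22420471]
745 [ 0.4696032  -0.19754555  0.17399451] [ 0.52864543 -0.11868043  0.22423515]
33 [ 0.47054595 -0.15335836  0.19930588] [ 0.47886515 -0.14012272  0.20496951]
```

View pics/d.png

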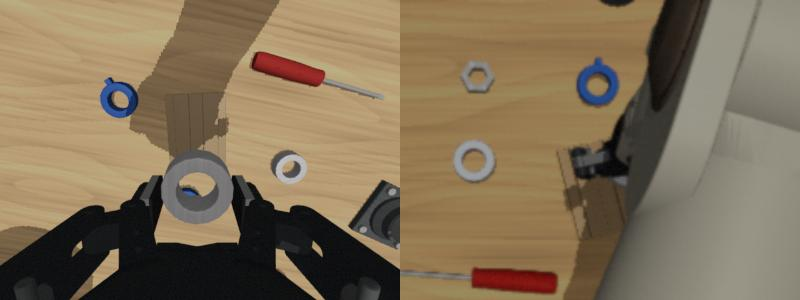

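The collar is held level in the fingers, about 2.7 N in weight. Next I'll measure its pose in the hand: the top face from the wrist camera, the tab from the scene camera.

```bash
cat >> h.py <<'E'
def hand():
    o=bot.get_obs();e=o["ee_pos"];yaw=np.radians(o["tcp_rot"][2])
    p=bot.camera("wrist");s=bot.camera("scene")
    C=cloud(p);h=cv2.cvtColor(p["color"],cv2.COLOR_RGB2HSV)
    m=(np.hypot(C[...,0]-e[0],C[...,1]-e[1])<.030)&(abs(C[...,2]-e[2]-.013)<.008)&(h[...,2]>70)&(h[...,1]<60);P=C[m]
    z=np.percentile(P[:,2],60);T=P[abs(P[:,2]-z)<.003]
    A=np.c_[T[:,:2]-T[:,:2].mean(0),np.ones(len(T))];co=np.linalg.lstsq(A,T[:,2],rcond=None)[0]
    c,r=cv2.minEnclosingCircle(T[:,:2].astype(np.float32));print("top",len(T),z,"c",np.round(c,4),r,"c-tcp mm",((np.array(c)-e[:2])*1000).round(1),"slope",co[:2].round(3))
    C=cloud(s);h=cv2.cvtColor(s["color"],cv2.COLOR_RGB2HSV)
    d=C[...,:2]-np.array(c);rr=np.hypot(d[...,0],d[...,1])
    ax=d@np.array([-np.cos(yaw),-np.sin(yaw)])
    low=z-.022
    m=(rr<.036)&(rr>.0275)&(C[...,2]<low+.009)&(C[...,2]>low-.01)&(h[...,1]<80)&(ax>.02)
    P=C[m];a=np.degrees(np.arctan2(P[:,1]-c[1],P[:,0]-c[0]))
    print("tab",len(P),"ang med",np.median(a) if len(P) else "", "range",np.percentile(a,[2,98]) if len(P) else "","z",P[:,2].min(),P[:,2].max(),"tool yaw",np.degrees(yaw)-180)
    m=(rr<.027)&(C[...,2]<z+.003)&(C[...,2]>low-.01)&(ax>.015)&(h[...,1]<80);v,u=np.nonzero(m);
    return p,s,(u.min(),v.min(),u.max(),v.max())
E
python3 - <<'E'
from h import *
p,s,b=hand();print(b)
save(s,"s.png",(b[0]-25,b[1]-25,b[2]+25,b[3]+25),5)
E
```

```text
top 6714 0.20311354956150843 c [ 0.4917 -0.1582] 0.027939120307564735 c-tcp mm [-3.1 -1.1] slope [-0.003  0.001]
tab 67 ang med 4.188939040583734 range [-28.55680616  16.95313018] z 0.17600501307294708 0.1900275956521405 tool yaw -349.03032883873846
(np.int64(193), np.int64(189), np.int64(214), np.int64(212))
```

View pics/s.png

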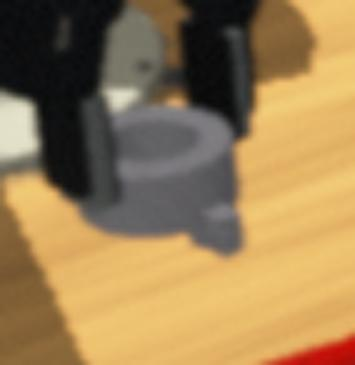

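Run:
```python
from h import *
o=bot.get_obs();e=o["ee_pos"];yaw=np.radians(o["tcp_rot"][2]-180);X=np.array([np.cos(yaw),np.sin(yaw)]);Y=np.array([-X[1],X[0]])
p=bot.camera("wrist");C=cloud(p);h=cv2.cvtColor(p["color"],cv2.COLOR_RGB2HSV)
d=C[...,:2]-e[:2];a,b=d@X,d@Y
for tol in(.001,.002):
    m=(abs(C[...,2]-.2031)<tol)&(np.hypot(a,b)<.035)&(h[...,2]>70)&(h[...,1]<60)&(abs(b)<.02)
    # fit outer/inner edge circle via per-angle extents
    cx,cy=0,0
    for _ in range(20):
        an=np.arctan2(b[m]-cy,a[m]-cx);rr=np.hypot(a[m]-cx,b[m]-cy);k=np.floor(np.degrees(an)/10).astype(int)
        pts=[];
        for j in set(k):
            if (k==j).sum()>20: q=np.percentile(rr[k==j],[50]);pts.append((np.radians(j*10+5),q[0]))
        pts=np.array(pts);A=np.c_[np.cos(pts[:,0]),np.sin(pts[:,0]),np.ones(len(pts))];s=np.linalg.lstsq(A,pts[:,1],rcond=None)[0];cx+=s[0];cy+=s[1]
    print(tol,m.sum(),"centre in tool(mm)",cx*1e3,cy*1e3,"midR",s[2]*1e3,a[m].min(),a[m].max())
s=bot.camera("scene");C=cloud(s);d=C[...,:2]-e[:2];a,b=d@X,d@Y;r=np.hypot(a,b)
h=cv2.cvtColor(s["color"],cv2.COLOR_RGB2HSV)
m=(C[...,2]>.170)&(C[...,2]<.1885)&(r<.04)&(a>.022)
for A_,B_,Z,H in sorted(zip(a[m].round(4),b[m].round(4),C[m][:,2].round(4),h[m].tolist()),key=lambda t:t[1]):print(A_,B_,Z,H)
```

```text
0.001 4476 centre in tool(mm) -0.8329800451787573 0.029805943962838997 midR 19.186165892948818 -0.024918801611657573 0.024343172471829044
0.002 5746 centre in tool(mm) -1.1412146263709078 0.05028319434061319 midR 19.14240123414076 -0.024918801611657573 0.024343172471829044
0.0228 -0.0109 0.1841 [15, 81, 141]
0.0227 -0.0087 0.1847 [170, 8, 95]
0.0227 -0.0085 0.1864 [135, 5, 93]
0.0229 -0.0084 0.1881 [135, 6, 92]
0.0303 -0.0074 0.1883 [120, 5, 102]
0.0276 -0.0071 0.1857 [140, 8, 96]
0.0332 -0.0069 0.1823 [120, 5, 96]
0.0227 -0.0068 0.1839 [120, 3, 94]
0.0284 -0.0065 0.1805 [173, 10, 99]
0.0258 -0.0062 0.1795 [7, 22, 105]
0.0233 -0.0062 0.177 [17, 115, 187]
0.0311 -0.0061 0.188 [132, 13, 102]
0.0222 -0.0059 0.1868 [140, 8, 93]
0.0302 -0.0059 0.1826 [135, 11, 97]
0.0252 -0.0059 0.1775 [16, 93, 156]
0.0281 -0.0058 0.1835 [130, 8, 98]
0.0293 -0.0058 0.1771 [15, 99, 163]
0.0232 -0.0056 0.1802 [165, 5, 95]
0.0238 -0.0055 0.1855 [128, 11, 94]
0.0312 -0.0055 0.1776 [14, 78, 144]
0.0279 -0.0054 0.185 [130, 8, 97]
0.0291 -0.0054 0.1785 [8, 28, 109]
0.0319 -0.0053 0.1845 [135, 10, 98]
0.0296 -0.0
[... 936 characters left out ...]
3]
0.0304 -0.0015 0.1859 [130, 8, 96]
0.0312 -0.0015 0.1758 [15, 96, 151]
0.032 -0.0012 0.1845 [135, 5, 93]
0.0321 -0.0011 0.1862 [150, 3, 95]
0.0317 -0.0011 0.1827 [140, 8, 95]
0.0318 -0.0006 0.1876 [165, 5, 106]
0.0328 -0.0005 0.1793 [12, 36, 107]
0.0326 0.0003 0.184 [12, 45, 114]
0.0265 0.0004 0.1872 [135, 8, 129]
0.0239 0.001 0.1879 [143, 9, 117]
0.0316 0.001 0.1817 [14, 39, 111]
0.0311 0.0012 0.1798 [11, 33, 109]
0.0303 0.0015 0.1759 [14, 73, 130]
0.0316 0.0016 0.1866 [13, 56, 133]
0.0313 0.0016 0.1848 [14, 58, 123]
0.0253 0.0017 0.188 [120, 6, 120]
0.0321 0.0019 0.1763 [16, 114, 179]
0.0307 0.0034 0.1769 [16, 99, 162]
0.0231 0.006 0.1872 [168, 14, 94]
0.0223 0.0087 0.1859 [14, 71, 129]
```

Run:
```python
from h import *
p=bot.camera("top")
for c in((291,190),(285,215),(280,225)):
    q=ray(p,(170-.5+c[0]/7,195-.5+c[1]/7),.06);d=q[:2]-[.572,.2003];print(q.round(4),np.hypot(*d),np.degrees(np.arctan2(d[1],d[0])))
# circle check from image edge of the journal
for c in((165,287),(377,290),(268,387)):
    q=ray(p,(170-.5+c[0]/7,195-.5+c[1]/7),.06);print(q.round(4),np.hypot(*(q[:2]-[.572,.2003])))
plan([.572+.0009,.2002,.19],173.5)
```

```text
[0.6001 0.1959 0.06  ] 0.02842237820816143 -8.906528833726897
[0.593  0.1973 0.06  ] 0.021230805116014977 -8.008974064413586
[0.5902 0.1986 0.06  ] 0.01828455175563422 -5.21669614029037
[0.5729 0.2298 0.06  ] 0.02954108461462398
[0.5718 0.1713 0.06  ] 0.028997025445099835
[0.5449 0.2005 0.06  ] 0.027097020321935283
t 9.0 cm [ 7.770e+00  3.574e+01 -3.000e-02] rot [-3.00e-04 -4.00e-04 -3.05e-01] pos [ 0.4952 -0.1572  0.1903] [ 1.7998e+02 -2.0000e-02 -1.6903e+02] F [-0.26 -0.05 -1.95] [ 0.03  -0.028 -0.007] q6 -28.6 0.04846325311179467
```

{"op": "play_rows", "data": {"targets": [{"grip":200,"linear":[2,4,0],"delta_rot":[0,0,-0.06]},{"grip":200,"linear":[3,8,0],"delta_rot":[0,0,-0.12]},{"grip":200,"linear":[4,12,0],"delta_rot":[0,0,-0.18]},{"grip":200,"linear":[5,16,0],"delta_rot":[0,0,-0.24]},{"grip":200,"linear":[6,20,0],"delta_rot":[0,0,-0.27]},{"grip":200,"linear":[7,24,0],"delta_rot":[0,0,-0.27]},{"grip":200,"linear":[7.7,28,0],"delta_rot":[0,0,-0.27]},{"grip":200,"linear":[7.77,32,0],"delta_rot":[0,0,-0.27]},{"grip":200,"linear":[7.77,35,0],"delta_rot":[0,0,-0.27]},{"grip":200,"linear":[7.77,35.74,0],"delta_rot":[0,0,-0.27]}]}}

```text
time: 10.0
ee_pos: [0.5726, 0.2032, 0.1898]
tcp_rot: [180.0, -0.1, 175.7]
wrist_force: [-0.3, -0.3, -3.0]
opening: 0.0484
grasp_force: 37.2
```

{"op": "play_rows", "data": {"targets": [{"grip":200,"linear":[0,0,0],"delta_rot":[0,0,0]},{"grip":200,"linear":[0,0,-3],"delta_rot":[0,0,0]},{"grip":200,"linear":[0,0,-5],"delta_rot":[0,0,0]},{"grip":200,"linear":[0,0,-5],"delta_rot":[0,0,0]},{"grip":200,"linear":[0,0,-5],"delta_rot":[0,0,0]}]}}

```text
time: 10.5
ee_pos: [0.573, 0.1991, 0.141]
tcp_rot: [180.0, -0.0, 175.4]
wrist_force: [-0.8, -0.3, -2.2]
opening: 0.0487
grasp_force: 37.2
```

Run:
```python
from h import *
plan([.5729,.2002,.13],175.5)
p=bot.camera("wrist");s=bot.camera("scene")
im=np.hstack([cv2.resize(p["color"][200:440,160:480],(400,300)),cv2.resize(s["color"][150:300,300:500],(400,300))])[...,::-1]
cv2.imwrite("pics/e.png",im)
```

```text
t 10.5 cm [-0.01  0.11 -1.1 ] rot [-0.0001 -0.0003  0.0012] pos [0.573  0.1991 0.141 ] [ 1.7999e+02 -2.0000e-02  1.7543e+02] F [-0.82 -0.3  -2.24] [-0.013 -0.08  -0.034] q6 23.7 0.048746609141486714
```

View pics/e.png

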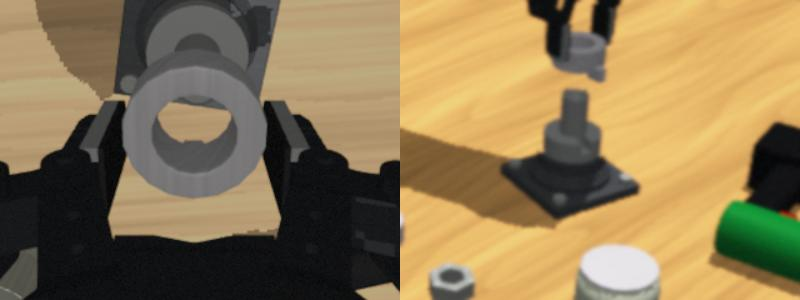

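The collar hangs over the spindle (scene crop: collar at about (580,55), nose at about (574,95)). I'll check alignment by fitting both in the same scene camera, so calibration bias cancels.

Run:
```python
from h import *
from scipy.optimize import least_squares as LS
o=bot.get_obs()["ee_pos"];print(o)
def fit(P,r):
    s=LS(lambda c:np.hypot(P[:,0]-c[0],P[:,1]-c[1])-r,P[:,:2].mean(0)-[.01,0],loss="soft_l1",f_scale=.001);return s.x.round(4),len(P),np.sqrt(np.mean(s.fun**2))
for n in("scene","wrist"):
    p=bot.camera(n);C=cloud(p);h=cv2.cvtColor(p["color"],cv2.COLOR_RGB2HSV)
    g=(h[...,1]<60)&(h[...,2]>60);q=np.hypot(C[...,0]-.572,C[...,1]-.2)
    for z0,z1,r in((.068,.096,.013),(.140,.152,.025),(.044,.056,.028)):
        P=C[g&(C[...,2]>z0)&(C[...,2]<z1)&(q<r+.006)]
        if r==.025 and n=="scene": P=P[abs(P[:,1]-.2)<.019]
        if len(P)>15: print(n,r,*fit(P,r))
    for nm,w in(("nose",[.572,.2002,.106]),("ctop",[.572,.2,.154])):
        k=p["world_to_cam"]@np.r_[w,1];F=f(p);print(nm,p["cx"]+F*k[0]/-k[2],p["cy"]+F*k[1]/k[2])
    for t in("nose_tip","shoulder"): print([(r["conf"],r["pixel"]) for r in bot.pinpoint(p,t)[:2]])
    if n=="scene":
        X=o[:2]
        P=C[g&(C[...,2]>.125)&(C[...,2]<.138)&(q>.0275)&(q<.036)&(C[...,0]>.59)];a=np.degrees(np.arctan2(P[:,1]-.2,P[:,0]-.572));print("tab",len(P),np.percentile(a,[5,25,50,75,95]).round(1))
```

```text
[0.57356983 0.19973089 0.1420835 ]
scene 0.013 [0.5717 0.2   ] 161 0.0014442452681064102
scene 0.025 [0.5719 0.1877] 117 0.003184168843194758
scene 0.028 [0.5702 0.1996] 155 0.0032351303355572206
nose 387.45149462884274 194.6307163548346
ctop 389.1867490056187 171.34687737259378
[(0.74, [389.3, 197.1])]
[(0.74, [389.0, 213.4])]
tab 17 [-16.3 -15.7 -11.   -6.5  -5.1]
wrist 0.013 [0.5488 0.2032] 321 0.0026938365515421915
wrist 0.025 [0.5641 0.1943] 1694 0.00621243661344832
wrist 0.028 [0.5207 0.2047] 144 0.005892213500094527
nose 314.602971066006 265.31739111699795
ctop 314.0727858898548 304.1826420187249
[(0.92, [317.3, 269.3])]
[(0.61, [315.7, 241.1])]
```

{"op": "play_rows", "data": {"targets": [{"grip":200,"linear":[0,0,-1.5],"delta_rot":[0,0,0]},{"grip":200,"linear":[0,0,-2.3],"delta_rot":[0,0,0]},{"grip":200,"linear":[0,0,-2.7],"delta_rot":[0,0,0]},{"grip":200,"linear":[0,0,-3.1],"delta_rot":[0,0,0]},{"grip":200,"linear":[0,0,-3.5],"delta_rot":[0,0,0]},{"grip":200,"linear":[0,0,-3.7],"delta_rot":[0,0,0]}]}}

```text
time: 11.5
ee_pos: [0.5728, 0.2002, 0.103]
tcp_rot: [180.0, -0.0, 175.5]
wrist_force: [0.2, 0.6, -2.7]
opening: 0.0487
grasp_force: 37.2
```

{"op": "play_rows", "data": {"targets": [{"grip":200,"linear":[0,0,-0.5],"delta_rot":[0,0,0]},{"grip":200,"linear":[0,0,-1.0],"delta_rot":[0,0,0]},{"grip":200,"linear":[0,0,-1.5],"delta_rot":[0,0,0]},{"grip":200,"linear":[0,0,-1.9],"delta_rot":[0,0,0]},{"grip":200,"linear":[0,0,-2.2],"delta_rot":[0,0,0]},{"grip":200,"linear":[0,0,-2.4],"delta_rot":[0,0,0]},{"grip":200,"linear":[0,0,-2.4],"delta_rot":[0,0,0]}]}}

```text
time: 12.2
ee_pos: [0.5728, 0.2002, 0.0791]
tcp_rot: [180.0, -0.0, 175.5]
wrist_force: [-0.4, 0.7, -2.1]
opening: 0.0486
grasp_force: 37.2
```

```bash
python3 -c "
from h import *
plan([.5727,.2002,.076],175.5)"
```

```text
t 12.2 cm [-0.01  0.   -0.31] rot [-0.0002 -0.0007 -0.    ] pos [0.5728 0.2002 0.0791] [ 1.7999e+02 -4.0000e-02  1.7550e+02] F [-0.4   0.75 -2.1 ] [ 0.045 -0.009 -0.04 ] q6 23.7 0.04861440518313035
```

{"op": "play_rows", "data": {"targets": [{"grip":200,"linear":[0,0,-0.1],"delta_rot":[0,0,0]},{"grip":200,"linear":[0,0,-0.2],"delta_rot":[0,0,0]},{"grip":200,"linear":[0,0,-0.3],"delta_rot":[0,0,0]},{"grip":200,"linear":[0,0,-0.4],"delta_rot":[0,0,0]},{"grip":200,"linear":[0,0,-0.4],"delta_rot":[0,0,0]}]}}

```text
time: 12.7
ee_pos: [0.5729, 0.2003, 0.0756]
tcp_rot: [180.0, -0.0, 175.5]
wrist_force: [-0.8, -0.8, 0.2]
opening: 0.0489
grasp_force: 37.4
```

Contact is at the riding height (7 mm up). I'll add light pressure, then turn in small steps.

{"op": "play_rows", "data": {"targets": [{"grip":200,"linear":[0,0,-0.05],"delta_rot":[0,0,0]},{"grip":200,"linear":[0,0,-0.1],"delta_rot":[0,0,0]},{"grip":200,"linear":[0,0,-0.1],"delta_rot":[0,0,0]}]}}

```text
time: 13.0
ee_pos: [0.5729, 0.2003, 0.0749]
tcp_rot: [180.0, -0.0, 175.5]
wrist_force: [-4.1, 0.2, 4.7]
opening: 0.0489
grasp_force: 37.8
```

{"op": "play_rows", "data": {"targets": [{"grip":200,"linear":[0,0,0],"delta_rot":[0,0,0.025]},{"grip":200,"linear":[0,0,0],"delta_rot":[0,0,0.05]},{"grip":200,"linear":[0,0,0],"delta_rot":[0,0,0.075]},{"grip":200,"linear":[0,0,0],"delta_rot":[0,0,0.1]},{"grip":200,"linear":[0,0,0],"delta_rot":[0,0,0.1]}]}}

```text
time: 13.5
ee_pos: [0.573, 0.2002, 0.0745]
tcp_rot: [180.0, 0.0, -178.7]
wrist_force: [-3.2, -0.6, 5.4]
opening: 0.0485
grasp_force: 37.9
```

{"op": "play_rows", "data": {"targets": [{"grip":200,"linear":[0,0,0],"delta_rot":[0,0,0.025]},{"grip":200,"linear":[0,0,0],"delta_rot":[0,0,0.05]},{"grip":200,"linear":[0,0,0],"delta_rot":[0,0,0.075]},{"grip":200,"linear":[0,0,0],"delta_rot":[0,0,0.1]},{"grip":200,"linear":[0,0,0],"delta_rot":[0,0,0.1]}]}}

```text
time: 14.0
ee_pos: [0.5729, 0.2002, 0.0744]
tcp_rot: [180.0, -0.0, -172.9]
wrist_force: [-3.6, 0.4, 5.1]
opening: 0.0486
grasp_force: 37.9
```

Run:
```python
from h import *
plan([.5727,.2002,.076],175.5)
s=bot.camera("scene");save(s,"f.png",(350,155,430,235),7)
C=cloud(s);h=cv2.cvtColor(s["color"],cv2.COLOR_RGB2HSV);q=np.hypot(C[...,0]-.572,C[...,1]-.2)
m=(h[...,1]<60)&(C[...,2]>.062)&(C[...,2]<.072)&(q>.0285)&(q<.036)&(C[...,0]>.59);P=C[m];a=np.degrees(np.arctan2(P[:,1]-.2,P[:,0]-.572));print("tab",len(P),np.percentile(a,[5,25,50,75,95]).round(1))
```

```text
t 14.0 cm [-0.02 -0.    0.16] rot [-0.0003 -0.0003 -0.2019] pos [0.5729 0.2002 0.0744] [ 1.7998e+02 -1.0000e-02 -1.7293e+02] F [-3.56  0.44  5.05] [-0.12   0.379 -0.039] q6 12.2 0.04862966937268407
tab 16 [-14.8  -3.   -0.6   1.9  11.4]
```

View pics/f.png

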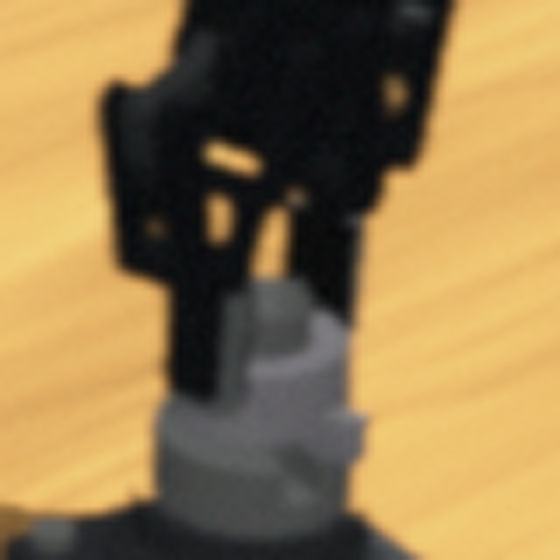

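The crop shows the tab at (345,437), right (+y) of the keyway slot at (297,460), so I must turn negative. I'll compute both angles.

Run:
```python
from h import *
p=bot.camera("scene");F=f(p)
def pr(w): k=p["world_to_cam"]@np.r_[w,1];return np.array([p["cx"]+F*k[0]/-k[2],p["cy"]+F*k[1]/k[2]])
def cr(w): return ((pr(w)-[350,155])*7+3).round(0)
print("axis shoulder",cr([.572,.2002,.06]),"nose",cr([.572,.2002,.106]))
for a in range(-40,31,5):
    t=np.radians(a);d=np.array([np.cos(t),np.sin(t)])
    g=lambda r,z:cr([.572+r*d[0],.2002+r*d[1],z])
    print(a,"key top",g(.028,.060),"key bot",g(.028,.049),"tab tip mid",g(.033,.0665))
```

```text
axis shoulder [254. 430.] nose [265. 280.]
-40 key top [270. 480.] key bot [267. 515.] tab tip mid [274. 468.]
-35 key top [279. 479.] key bot [276. 514.] tab tip mid [285. 467.]
-30 key top [287. 478.] key bot [284. 514.] tab tip mid [295. 466.]
-25 key top [296. 477.] key bot [293. 512.] tab tip mid [305. 465.]
-20 key top [304. 476.] key bot [301. 511.] tab tip mid [315. 463.]
-15 key top [312. 474.] key bot [308. 509.] tab tip mid [324. 461.]
-10 key top [319. 472.] key bot [316. 507.] tab tip mid [333. 458.]
-5 key top [325. 469.] key bot [322. 504.] tab tip mid [340. 455.]
0 key top [332. 466.] key bot [328. 501.] tab tip mid [348. 452.]
5 key top [337. 463.] key bot [334. 498.] tab tip mid [354. 448.]
10 key top [342. 460.] key bot [339. 495.] tab tip mid [360. 444.]
15 key top [346. 456.] key bot [343. 491.] tab tip mid [365. 440.]
20 key top [350. 452.] key bot [346. 487.] tab tip mid [369. 436.]
25 key top [352. 448.] key bot [349. 483.] tab tip mid [372. 431.]
30 key top [354. 444.] key bot [351. 479.] tab tip mid [374. 426.]
```

The keyway is at about −22° and the tab at about 0°. That matches the top view if the dark line there was only the slot's near wall. I'll turn back and slow down near the keyway.

{"op": "play_rows", "data": {"targets": [{"grip":200,"linear":[0,0,0],"delta_rot":[0,0,-0.06]},{"grip":200,"linear":[0,0,0],"delta_rot":[0,0,-0.12]},{"grip":200,"linear":[0,0,0],"delta_rot":[0,0,-0.18]},{"grip":200,"linear":[0,0,0],"delta_rot":[0,0,-0.22]},{"grip":200,"linear":[0,0,0],"delta_rot":[0,0,-0.25]},{"grip":200,"linear":[0,0,0],"delta_rot":[0,0,-0.27]},{"grip":200,"linear":[0,0,0],"delta_rot":[0,0,-0.27]}]}}

```text
time: 14.8
ee_pos: [0.573, 0.2004, 0.0744]
tcp_rot: [180.0, -0.0, 171.5]
wrist_force: [-2.0, 1.7, 4.4]
opening: 0.0489
grasp_force: 37.7
```

{"op": "play_rows", "data": {"targets": [{"grip":200,"linear":[0,0,0],"delta_rot":[0,0,-0.02]},{"grip":200,"linear":[0,0,0],"delta_rot":[0,0,-0.04]},{"grip":200,"linear":[0,0,0],"delta_rot":[0,0,-0.04]}]}}

```text
time: 15.1
ee_pos: [0.5729, 0.2002, 0.0743]
tcp_rot: [180.0, -0.0, 169.2]
wrist_force: [-1.1, 1.8, 4.1]
opening: 0.0487
grasp_force: 37.7
```

{"op": "play_rows", "data": {"targets": [{"grip":200,"linear":[0,0,0],"delta_rot":[0,0,-0.02]},{"grip":200,"linear":[0,0,0],"delta_rot":[0,0,-0.04]},{"grip":200,"linear":[0,0,0],"delta_rot":[0,0,-0.04]}]}}

```text
time: 15.4
ee_pos: [0.5725, 0.1997, 0.0736]
tcp_rot: [-179.9, -0.1, 166.8]
wrist_force: [-1.2, -0.6, -2.7]
opening: 0.0485
grasp_force: 37.2
```

The force vanished at tool yaw 166.8°, so the tab is over the keyway. I'll turn slightly further to centre it and lower gently.

{"op": "play_rows", "data": {"targets": [{"grip":200,"linear":[0,0,-0.05],"delta_rot":[0,0,-0.02]},{"grip":200,"linear":[0,0,-0.15],"delta_rot":[0,0,-0.02]},{"grip":200,"linear":[0,0,-0.25],"delta_rot":[0,0,-0.02]},{"grip":200,"linear":[0,0,-0.35],"delta_rot":[0,0,-0.02]},{"grip":200,"linear":[0,0,-0.35],"delta_rot":[0,0,-0.02]}]}}

```text
time: 15.9
ee_pos: [0.5728, 0.2001, 0.0706]
tcp_rot: [-180.0, -0.0, 165.8]
wrist_force: [-0.4, -1.4, -3.5]
opening: 0.0487
grasp_force: 37.2
```

{"op": "play_rows", "data": {"targets": [{"grip":200,"linear":[0,0,-0.1],"delta_rot":[0,0,0]},{"grip":200,"linear":[0,0,-0.2],"delta_rot":[0,0,0]},{"grip":200,"linear":[0,0,-0.28],"delta_rot":[0,0,0]},{"grip":200,"linear":[0,0,-0.28],"delta_rot":[0,0,0]}]}}

```text
time: 16.3
ee_pos: [0.573, 0.2001, 0.0691]
tcp_rot: [180.0, 0.0, 165.8]
wrist_force: [-2.3, -3.6, 4.6]
opening: 0.0485
grasp_force: 37.8
```

{"op": "play_rows", "data": {"targets": [{"grip":120,"linear":[0,0,0],"delta_rot":[0,0,0]},{"grip":90,"linear":[0,0,0],"delta_rot":[0,0,0]},{"grip":60,"linear":[0,0,0.2],"delta_rot":[0,0,0]},{"grip":40,"linear":[0,0,0.4],"delta_rot":[0,0,0]},{"grip":40,"linear":[0,0,0.4],"delta_rot":[0,0,0]},{"grip":40,"linear":[0,0,0.4],"delta_rot":[0,0,0]}]}}

```text
time: 16.9
ee_pos: [0.573, 0.2003, 0.0721]
tcp_rot: [180.0, -0.0, 165.8]
wrist_force: [-0.1, 0.8, -0.1]
opening: 0.0721
grasp_force: 0.0
```

Run:
```python
from h import *
plan([.5727,.2002,.076],175.5)
for n in("wrist","scene"):
    p=bot.camera(n);C=cloud(p);h=cv2.cvtColor(p["color"],cv2.COLOR_RGB2HSV);q=np.hypot(C[...,0]-.572,C[...,1]-.2)
    m=(q<.0245)&(q>.0155)&(C[...,2]>.076)&(C[...,2]<.096)&(h[...,1]<60)&(h[...,2]>60);P=C[m];z=P[:,2];print(n,len(P),np.percentile(z,[10,50,75,90]).round(4))
    j=(h[...,1]<60)&(abs(C[...,2]-.06)<.005)&(q<.0275)&(q>.0255);print("shoulder z",j.sum(),np.median(C[j][:,2]) if j.any() else "")
save(p,"g.png",(350,155,430,235),7)
```

```text
t 16.9 cm [-0.03 -0.01  0.39] rot [-6.000e-04 -1.000e-04  1.699e-01] pos [0.573  0.2003 0.0721] [ 1.7997e+02 -1.0000e-02  1.6577e+02] F [-0.06  0.81 -0.06] [-0.064  0.011 -0.002] q6 33.5 0.07205820445972053
wrist 4469 [0.0817 0.0828 0.0832 0.0836]
shoulder z 714 0.06081029501336414
scene 124 [0.0779 0.0836 0.0843 0.0849]
shoulder z 33 0.06080242634356936
```

View pics/g.png

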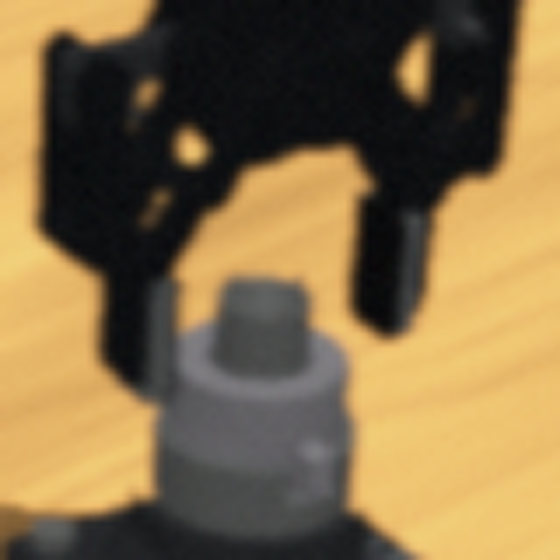

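The collar top is 22.0 mm above the shoulder, so it is flush, and the picture shows the tab sitting in the slot at (315,465). I'll open fully and back away.

{"op": "play_rows", "data": {"targets": [{"grip":0,"linear":[0,0,0.3],"delta_rot":[0,0,0]},{"grip":0,"linear":[0,0,0.8],"delta_rot":[0,0,0]},{"grip":0,"linear":[0,0,2],"delta_rot":[0,0,0]},{"grip":0,"linear":[0,0,4],"delta_rot":[0,0,0]},{"grip":0,"linear":[0,0,7],"delta_rot":[0,0,0]},{"grip":0,"linear":[0,0,10],"delta_rot":[0,0,0]},{"grip":0,"linear":[0,0,12],"delta_rot":[0,0,0]},{"grip":0,"linear":[0,0,12],"delta_rot":[0,0,0]}]}}

```text
time: 17.8
ee_pos: [0.5741, 0.2006, 0.1967]
tcp_rot: [179.8, 0.3, 165.8]
wrist_force: [0.3, 0.3, -0.3]
opening: 0.0855
grasp_force: 0.0
```

Run:
```python
from h import *
p=bot.camera("wrist");C=cloud(p);h=cv2.cvtColor(p["color"],cv2.COLOR_RGB2HSV);q=np.hypot(C[...,0]-.572,C[...,1]-.2)
m=(q<.0235)&(q>.0155)&(C[...,2]>.07)&(C[...,2]<.1)&(h[...,1]<60);z=np.median(C[m][:,2]);print(m.sum(),z)
if m.sum()>100 and z<.085: print(bot.job_done())
```

```text
1437 0.08296374780534288
the job is handed in; nothing more can be done
None
```

The collar is seated flush on the shoulder with its tab in the keyway. I released it, drew the gripper clear and handed the job in at about 18 s; the hand-in returned no verdict.

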